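Find the socket that fits the frame nut

ROBOT

A 6-joint arm with a two-finger parallel gripper is mounted at the origin on the work surface. World frame = base frame: x ahead of the robot, y to its left, z up, the work surface at z = 0. Lengths are in m, angles in rad, forces in N, time in s.
With the tool pointing down it reaches from about 0.425 to 0.95 m from the base axis. Payload 3.5 kg.
Tool frame: the origin (TCP) lies at the very end of the fingers, on their centre line; the grasp point (between the pads) lies 19 mm behind it; y points along the fingers, z is the direction in which the jaws open and shut, and the axes are right-handed (so a half turn about y gives the same grasp; the last joint's range is limited). The gripper opens to 85 mm and grips with 20 to 120 N. Pads are 22 mm wide; open, the fingers measure 114 mm over their backs; the gripper's body (76 mm by 85 mm) begins 54 mm behind the grasp point. The pads swing forward as they close: fully open they stand 13 mm farther back than shut.
Start: joints at [1.025, 0.286, 1.577, -0, 1.279, -0.15], TCP at [0.26, 0.623, 0.231] pointing down, gripper open.
Joint ranges: [-2.77, 2.77], [-0.9, 2.22], [0.21, 2.48], [-1.53, 4.67], [0.24, 2.81], [-2.84, 2.84]. Speed limits (rad/s): [2.79, 2.79, 3.14, 3.14, 3.14, 3.14].

INTERFACE

Orientations are given as a unit quaternion [x, y, z, w].
In Python, from plant import ctrl gives the robot as it stands. The module is installed in compiled form; this text tells all that it offers.
- The arm moves only by the tool jog_arm, never from a script. Its argument "deltas" is a list of rows, each a list of 3 entries, a list of its own where there are three numbers: the turn, a rotation vector about the tool's x, y, z in rad, then the shift along the tool's x, y, z in m, then the opening, from 0 (shut) to 1 (fully open). In form: [[[wx, wy, wz], [dx, dy, dz], gripper], ...]. A call has 1 to 10 rows; each row is the pose to reach, as a shift and turn from the pose measured when the call began, along the tool's axes at that moment; what a row does not reach only later rows make up. A row lasts 1/12 s, in which the tool goes at most 41.7 mm and 7.16 degrees, less where a joint would pass 70% of its speed; a pose out of reach is approached as far as the arm can. A call with a gripper value outside its range is refused whole. The fingers move at their own pace and stop on an object; "force" is the grip in N (left out, the last holds). Time passes only in rows, so rows that repeat a pose let the fingers close. It gives the time, the measured TCP pose, the force and the opening at its end, in the units of the state.
- ctrl.get_state(): the state, without advancing time (a new reading comes with each control period).
- ctrl.read_camera(name): name is "scene" or "top" or "wrist"; returns a dict with "pixels" (400x640x3 uint8, blue, green, red), "range_z" (400x640 float32, m along the optical axis (not along the pixel's ray), 0 where there is no reading), "fx", "fy", "cx", "cy" (pixels), "T" (4x4, takes a point from camera to world coordinates); the wrist camera has in their place "mount" (4x4, takes a point from camera to tool coordinates, whose origin is the TCP and whose axes are the tool frame's). Camera axes: x right, y up, looking along -z (the intrinsics and any distortion apply to the point x, -y, -z); pixel columns grow to the right and rows downward; lengths in m; the calibration is good to about 2 mm. A picture is of the moment at which its call begins: read the wrist's pose just before it.
- ctrl.sign_off(): hands the job in, once; it reports no verdict.
The state is a dict: "time": time; "qpos": joint angles; "dq": joint speeds; "joint_efforts": joint torques, N m; "eef_pos": TCP position; "tcp_rot": TCP orientation; "contact_force": force on the tool from outside, world axes, zero at the start; "wrist_torque": the same for the moment, N m; "opening": opening from 0.0 (shut) to 1.0 (fully open).
Only numpy, scipy, OpenCV 4.12 (cv2) and the standard library are available. Lean on these libraries where they do the work, as an engineer would, in place of code of your own. Each camera call takes 0.05 s, during which the arm holds its last target.

TASK

One of the three sockets in the red tray fits the hex nut on the bolt at the corner plate of the polished table frame: find it by trying them, and put those that do not fit (too small to go on, or so big that they sit loose) back in the tray. Finish with the right socket upright and pushed fully home over that nut, still held in the gripper, with the other two in the tray; leave the tin, the tape roll and the spanner where they are.

Things in the scene. Friction and masses are not known exactly. Their poses are not given: they have to be found in the camera images.
- bolt (a point): point on the top face of the near corner plate (92 x 92 mm, 46 mm above the bench) of the polished steel table frame, on the axis of its one bolt. The frame (360 x 440 mm outside, 40 mm square tubes, fixed) lies flat on the bench; the bolt is 48 mm from both outer faces of that corner. Axes: x and y along the two rails that leave this corner, z up
- nut_a: brass hex nut with washer on a bolt end, fixed: does not turn or move. 17, 22 or 27 mm across flats, unmarked. The one of nut_a, nut_b, nut_c at point bolt is to be worked on, the others are spares in the block. Origin: centre of the washer's underside, 46 mm above the bench; z up, x towards a hex corner (60 degrees the same).
- nut_b: brass hex nut with washer on a bolt end, fixed: does not turn or move. 17, 22 or 27 mm across flats, unmarked. As nut_a. Washer 2.5 mm thick, wider than the nut; above it the nut is 12 mm tall (17 mm size), 14 (22) or 16 (27), its top edge chamfered 1.8 mm; the bolt end stands 4 mm above the nut and goes into any of the bores
- nut_c: brass hex nut with washer on a bolt end, fixed: does not turn or move. 17, 22 or 27 mm across flats, unmarked. As nut_a. A fitting socket has 1.4 mm play and goes down onto the washer (its centre 41.5 mm above the nut's origin); a too small one, or a fitting one turned wrongly, stops on the nut's top at least 12 mm higher; a too large one drops on but is over 5 mm loose
- socket_17_mid (a point): centre (half-way up) of a dark deep impact socket for 17 mm nuts: round, 27 mm diameter, 78 mm tall, about 170 g, standing mouth down in the tray. Hex bore 18.4 mm across flats, 30 mm deep, open at the bottom; solid cylinder above, to grip. z up, x towards a bore corner, where a white stripe runs up the side and over the top; the same every 60 degrees
- socket_22_mid (a point): centre (half-way up) of a dark deep impact socket for 22 mm nuts: round, 33 mm diameter, 78 mm tall, about 250 g, standing mouth down in the tray. Hex bore 23.4 mm across flats, 30 mm deep, open at the bottom; solid cylinder above, to grip. z up, x towards a bore corner, where a white stripe runs up the side and over the top; the same every 60 degrees
- socket_27_mid (a point): centre (half-way up) of a dark deep impact socket for 27 mm nuts: round, 40 mm diameter, 78 mm tall, about 360 g, standing mouth down in the tray. Hex bore 28.4 mm across flats, 30 mm deep, open at the bottom; solid cylinder above, to grip. z up, x towards a bore corner, where a white stripe runs up the side and over the top; the same every 60 degrees
- socket_17: the same socket; origin at the centre of its lower end
- socket_22: the same socket; origin at the centre of its lower end
- socket_27: the same socket; origin at the centre of its lower end
- tray: fixed red open tray, 85 x 222 x 16 mm, floor and walls 4 to 5 mm thick, two cross walls make three compartments in a row along its y axis, centres at y = -73, 0 and +73 mm, each about 77 x 69 mm inside; one socket stands in each, in any order. Origin: centre of its underside on the bench
- block: wooden hardware block, 75 x 150 x 46 mm, fixed; two spare bolts with nuts stand in its top, up to 25 mm above it. Origin: centre of its underside
- tin_mid (a point): bystander: copper tin, 72 mm diameter, 65 mm tall, standing inside the frame; point at its centre
- tape_mid (a point): bystander: roll of paper tape lying flat, 90 mm diameter, 24 mm tall; point at its centre
- spanner: bystander: steel open-ended wrench 170 mm long, lying flat on the bench; origin about its middle
There are look-alikes about, which are no part of the job. What is shaped like the socket_17 but green or orange is not meant.

How it is judged:
By the outcome, as a careful person would: the job done as asked, in the order asked, and still so for the second after the job is handed in, while the arm keeps its last pose, push and grip.
It also fails if it takes over 72 s, if anything falls off the work surface, if the arm or the gripper's body presses on something with over 40 N, if the wrist force passes 120 N, or if a joint passes its speed limit or range.

## Working session

There is one attempt and no reset: what is moved stays moved. The work goes in short steps, Python scripts to look and compute and a tool call to move; the robot and the scene stay as the last step left them, time stands still between calls to the robot, and variables do not carry over. Pictures are saved under pics/ and viewed, and the job is handed in when it is done.

Besides the shell and the picture viewer there is one more tool, called after "Request:" as name(argument=value, ...), one argument or row to a line, values as JSON. jog_arm: Moves the arm, as the interface text tells. Its arguments: {"type":"object","properties":{"deltas":{"type":"array","items":{"type":"array"}},"force":{"type":"number"}},"required":["deltas"]}

```bash
mkdir -p pics
cat > h.py <<'E'
import numpy as np, cv2
from scipy.spatial.transform import Rotation as R
from plant import ctrl
def cam(name):
    s=ctrl.get_state(); c=ctrl.read_camera(name)
    if name=="wrist":
        M=np.eye(4); M[:3,:3]=R.from_quat(s["tcp_rot"]).as_matrix(); M[:3,3]=s["eef_pos"]
        c["T"]=M@np.array(c["mount"])
    return c
def ray(c,u,v):
    d=np.array([(u-c["cx"])/c["fx"],-(v-c["cy"])/c["fy"],-1.0]); T=np.array(c["T"])
    return T[:3,3],T[:3,:3]@d
def onz(c,u,v,z):
    o,d=ray(c,u,v); return o+d*(z-o[2])/d[2]
def pt(c,u,v):
    o,d=ray(c,u,v); return o+d*c["range_z"][int(v),int(u)]
def proj(c,p):
    T=np.array(c["T"]); q=T[:3,:3].T@(np.array(p)-T[:3,3]); return c["cx"]+c["fx"]*q[0]/-q[2], c["cy"]-c["fy"]*q[1]/-q[2]
E
python3 - <<'E'
from h import *
s=ctrl.get_state(); print({k:np.round(v,3).tolist() for k,v in s.items()})
print(R.from_quat(s["tcp_rot"]).as_matrix().round(3))
for n in ["scene","top","wrist"]:
    c=cam(n); cv2.imwrite(f"pics/{n}0.png",c["pixels"]); np.savez(f"{n}0.npz",**c); print(n,{k:np.round(v,3) for k,v in c.items() if k not in("pixels","range_z")})
E
```

```text
{'time': 0.0, 'qpos': [1.025, 0.287, 1.578, -0.0, 1.279, -0.15], 'dq': [0.0, 0.002, -0.001, -0.002, 0.001, 0.0], 'joint_efforts': [0.0, -40.597, -29.263, -0.0, 0.006, 0.0], 'eef_pos': [0.26, 0.622, 0.23], 'tcp_rot': [0.694, -0.139, 0.139, -0.693], 'contact_force': [-0.224, -0.978, -0.252], 'wrist_torque': [-0.008, 0.02, 0.013], 'opening': 0.998}
[[ 0.923 -0.001  0.386]
 [-0.386 -0.002  0.923]
 [-0.    -1.    -0.002]]
scene {'fx': np.float64(408.144), 'fy': np.float64(408.144), 'cx': np.float64(319.41), 'cy': np.float64(200.917), 'T': array([[-0.767, -0.503,  0.397,  0.975],
       [ 0.641, -0.61 ,  0.465,  0.524],
       [ 0.008,  0.612,  0.791,  0.966],
       [ 0.   ,  0.   ,  0.   ,  1.   ]])}
top {'fx': np.float64(450.501), 'fy': np.float64(450.501), 'cx': np.float64(316.611), 'cy': np.float64(200.925), 'T': array([[ 0.04 ,  0.979, -0.201,  0.207],
       [-0.999,  0.041, -0.002, -0.01 ],
       [ 0.006,  0.201,  0.98 ,  1.574],
       [ 0.   ,  0.   ,  0.   ,  1.   ]])}
wrist {'fx': np.float64(327.597), 'fy': np.float64(327.597), 'cx': np.float64(316.234), 'cy': np.float64(200.427), 'mount': array([[ 0.001, -0.96 , -0.281, -0.072],
       [-0.   ,  0.281, -0.96 , -0.141],
       [ 1.   ,  0.001,  0.   ,  0.   ],
       [ 0.   ,  0.   ,  0.   ,  1.   ]]), 'T': array([[ 0.386, -0.886, -0.258,  0.194],
       [ 0.922,  0.37 ,  0.11 ,  0.651],
       [-0.002, -0.281,  0.96 ,  0.371],
       [ 0.   ,  0.   ,  0.   ,  1.   ]])}
```

View pics/scene0.png

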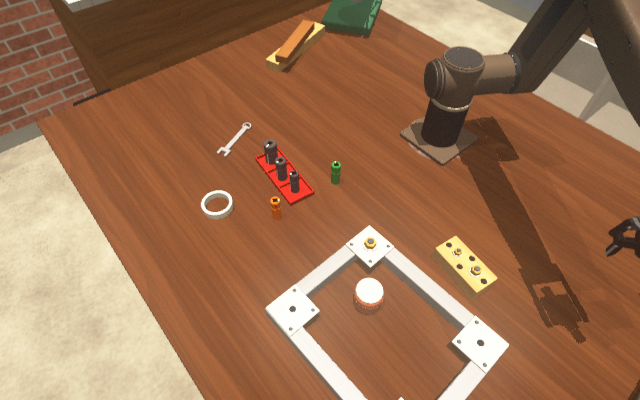

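View pics/top0.png

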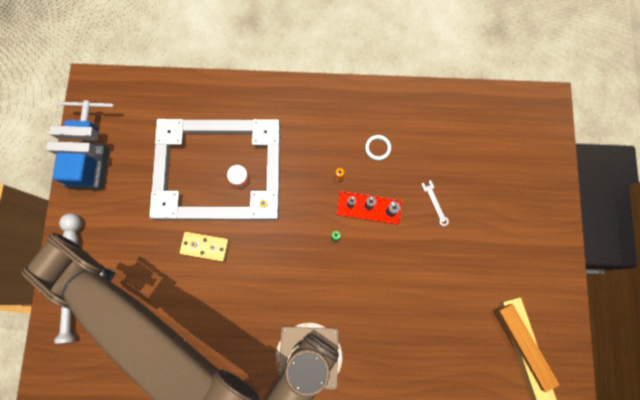

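View pics/wrist0.png

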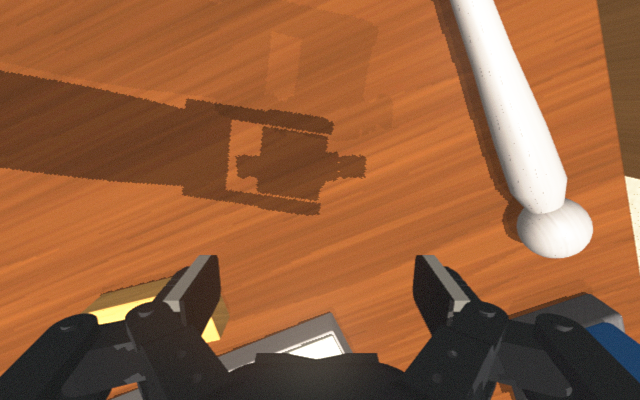

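The scene view shows the tray with three dark sockets at (270,152), (281,168) and (294,182). Look-alikes are the orange one at (276,207) and the green one at (336,172). The near corner plate with the brass nut is at (370,243), the spares block at (466,262), the tin at (369,293), the tape at (217,205) and the spanner at (234,139). In the top view the sockets are at (351,201), (370,201) and (394,208), and the nut is at (263,203). The wrist view shows only the bench, the block and the vice.

Run:
```python
from h import *
for n,uv in [("top",[(263.5,203),(351,201),(370,201),(394,208),(337,236),(340,173),(237,175)]),("scene",[(370,243),(294,174),(281,161),(270,145),(336,165),(275,200),(369,290)])]:
    c=dict(np.load(n+"0.npz"))
    for u,v in uv:
        z=.06 if v in(203,243) else .08
        print(n,u,v,onz(c,u,v,z).round(3), pt(c,u,v).round(3))
    im=c["pixels"]
    a=(slice(110,260),slice(140,460)) if n=="top" else (slice(120,320),slice(190,510))
    k=2.5
    cv2.imwrite(f"pics/{n}_crop.png",cv2.resize(im[a],None,fx=k,fy=k,interpolation=cv2.INTER_CUBIC))
```

```text
top 263.5 203 [0.503 0.175 0.06 ] [0.501 0.174 0.067]
top 351 201 [ 0.518 -0.123  0.08 ] [ 0.518 -0.123  0.08 ]
top 370 201 [ 0.521 -0.187  0.08 ] [ 0.519 -0.186  0.087]
top 394 208 [ 0.5   -0.269  0.08 ] [ 0.499 -0.268  0.086]
top 337 236 [ 0.397 -0.079  0.08 ] [ 0.397 -0.079  0.082]
top 340 173 [ 0.614 -0.083  0.08 ] [ 0.616 -0.083  0.072]
top 237 175 [0.592 0.269 0.08 ] [0.595 0.271 0.07 ]
scene 370 243 [0.507 0.181 0.06 ] [0.51  0.183 0.066]
scene 294 174 [ 0.523 -0.119  0.08 ] [ 0.523 -0.119  0.08 ]
scene 281 161 [ 0.522 -0.184  0.08 ] [ 0.523 -0.183  0.082]
scene 270 145 [ 0.508 -0.26   0.08 ] [ 0.51  -0.255  0.085]
scene 336 165 [ 0.406 -0.069  0.08 ] [ 0.404 -0.071  0.077]
scene 275 200 [ 0.622 -0.077  0.08 ] [ 0.622 -0.077  0.08 ]
scene 369 290 [0.609 0.28  0.08 ] [0.604 0.276 0.067]
```

Run:
```python
from h import *
c=dict(np.load("scene0.npz")); im=c["pixels"]
a=im[130:215,250:350]; cv2.imwrite("pics/sc_tray.png",cv2.resize(a,None,fx=7,fy=7,interpolation=cv2.INTER_CUBIC))
hsv=cv2.cvtColor(im,cv2.COLOR_BGR2HSV)
m=(((hsv[...,0]<6)|(hsv[...,0]>174))&(hsv[...,1]>180)&(hsv[...,2]>120)).astype(np.uint8)*255
n,l,st,ce=cv2.connectedComponentsWithStats(m); print([(s.tolist(),x.round().tolist()) for s,x in zip(st,ce) if s[4]>100])
c=dict(np.load("top0.npz")); im=c["pixels"]; hsv=cv2.cvtColor(im,cv2.COLOR_BGR2HSV)
m=(((hsv[...,0]<6)|(hsv[...,0]>174))&(hsv[...,1]>180)&(hsv[...,2]>120)).astype(np.uint8)*255
p=np.argwhere(m>0)[:,::-1]; p=p[(p[:,0]>320)&(p[:,0]<420)&(p[:,1]>180)&(p[:,1]<235)]
r=cv2.minAreaRect(p.astype(np.float32)); print(r); 
print(np.array([onz(c,*q,.016) for q in cv2.boxPoints(r)]).round(3), onz(c,*r[0],.016).round(3))
```

```text
[([0, 0, 640, 400, 255066], [320.0, 200.0]), ([255, 147, 59, 59, 934], [285.0, 179.0])]
((368.9314270019531, 207.42648315429688), (63.365455627441406, 24.207225799560547), 9.130176544189453)
[[ 0.481 -0.075  0.016]
 [ 0.568 -0.086  0.016]
 [ 0.541 -0.308  0.016]
 [ 0.455 -0.295  0.016]] [ 0.511 -0.191  0.016]
```

Request:
jog_arm(
  deltas=[
    [[0, 1.3, 0], [0.4, 0.1, -0.32], 1],
    [[0, 1.3, 0], [0.4, 0.1, -0.32], 1],
    [[0, 1.3, 0], [0.4, 0.1, -0.32], 1],
    [[0, 1.3, 0], [0.4, 0.1, -0.32], 1],
    [[0, 1.3, 0], [0.4, 0.1, -0.32], 1],
    [[0, 1.3, 0], [0.4, 0.1, -0.32], 1],
    [[0, 1.3, 0], [0.4, 0.1, -0.32], 1],
    [[0, 1.3, 0], [0.4, 0.1, -0.32], 1],
    [[0, 1.3, 0], [0.4, 0.1, -0.32], 1],
    [[0, 1.3, 0], [0.4, 0.1, -0.32], 1],
  ],
)

```text
time: 0.98
eef_pos: [0.4562, 0.262, 0.1506]
tcp_rot: [0.48, -0.52, 0.52, -0.479]
contact_force: [1.1, 0.1, 0.4]
opening: 1.002
```

```bash
cat >> h.py <<'E'
def go(p,adeg):
    """print deltas (turn, shift) from now to TCP p, tool pointing down with tool z at world yaw adeg"""
    s=ctrl.get_state(); Rm=R.from_quat(s["tcp_rot"]).as_matrix()
    a=np.radians(adeg); z=np.array([np.cos(a),np.sin(a),0]); y=np.array([0,0,-1.]); x=np.cross(y,z)
    Rt=np.column_stack([x,y,z])
    w=R.from_matrix(Rm.T@Rt).as_rotvec(); d=Rm.T@(np.array(p)-s["eef_pos"])
    print("t",round(s["time"],2),"pos",np.round(s["eef_pos"],4),"yaw",np.degrees(np.arctan2(Rm[1,2],Rm[0,2])).round(2),"F",np.round(s["contact_force"],1),"open",round(s["opening"],3))
    print("  turn",w.round(4).tolist(),"shift",d.round(4).tolist())
E
python3 -c "
from h import *
go([0.503,0.177,0.13],-8)"
```

```text
t 0.98 pos [0.4562 0.262  0.1506] yaw -4.64 F [1.1 0.1 0.4] open 1.002
  turn [0.0007, 0.0586, 0.0016] shift [0.0809, 0.0207, 0.0535]
```

Request:
jog_arm(
  deltas=[
    [[0, 0.06, 0], [0.081, 0.021, 0.054], 1],
    [[0, 0.06, 0], [0.081, 0.021, 0.054], 1],
    [[0, 0.06, 0], [0.081, 0.021, 0.054], 1],
    [[0, 0.06, 0], [0.081, 0.021, 0.054], 1],
  ],
)

```text
time: 1.32
eef_pos: [0.5044, 0.1733, 0.1284]
tcp_rot: [0.463, -0.535, 0.535, -0.461]
contact_force: [0.4, -0.6, 0.5]
opening: 1.002
```

Run:
```python
from h import *
go([0.503,0.177,0.13],-8)
c=cam("wrist"); np.savez("w1.npz",**c); cv2.imwrite("pics/w1.png",c["pixels"])
```

```text
t 1.32 pos [0.5044 0.1733 0.1284] yaw -8.37 F [ 0.4 -0.6  0.5] open 1.002
  turn [0.0022, -0.0065, 0.003] shift [-0.0034, -0.0016, -0.0019]
```

View pics/w1.png

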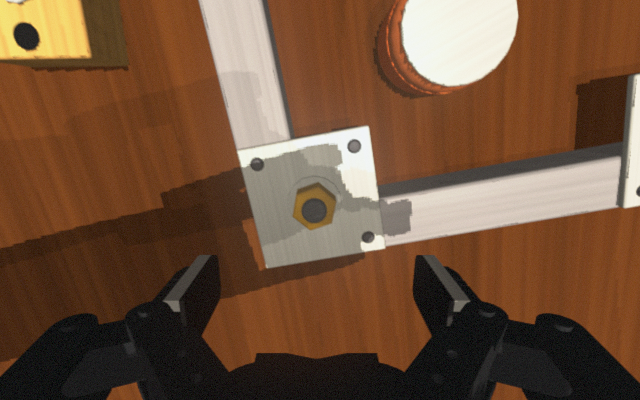

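The wrist view shows the brass nut at about (315,206) on the corner plate, with the bolt end in its centre.

Run:
```python
from h import *
c=dict(np.load("w1.npz")); im=c["pixels"]
cv2.imwrite("pics/w1z.png",cv2.resize(im[165:245,275:375],None,fx=7,fy=7,interpolation=cv2.INTER_CUBIC))
rz=c["range_z"]
for u,v in [(315,210),(315,222),(300,205),(330,205),(260,200),(350,240),(316,188),(316,180)]:
    print(u,v,pt(c,u,v).round(4))
# plate top outline via depth
```

```text
315 210 [0.5041 0.1791 0.0664]
315 222 [0.5028 0.1709 0.0663]
300 205 [0.4946 0.1828 0.0627]
330 205 [0.5142 0.1801 0.0633]
260 200 [0.4651 0.1853 0.0446]
350 240 [0.5251 0.145  0.0443]
316 188 [0.5067 0.1924 0.0616]
316 180 [0.507  0.1946 0.0477]
```

View pics/w1z.png

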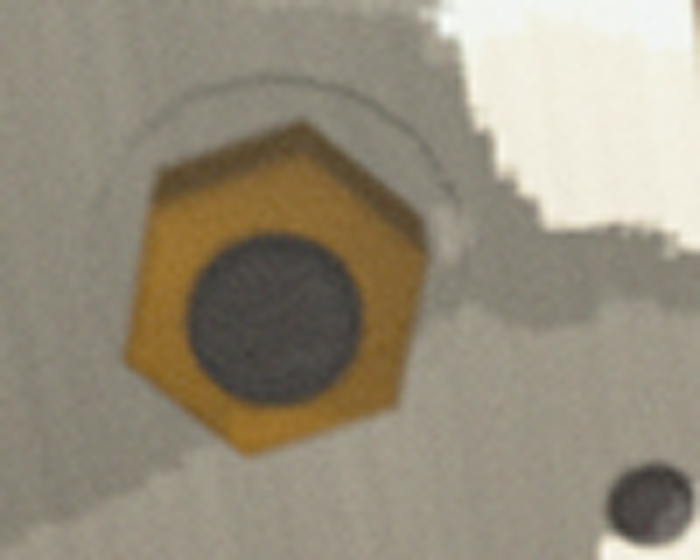

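Run:
```python
from h import *
c=dict(np.load("w1.npz")); im=c["pixels"]
hsv=cv2.cvtColor(im,cv2.COLOR_BGR2HSV)
sub=hsv[165:245,275:375]; m=((sub[...,0]>10)&(sub[...,0]<30)&(sub[...,1]>110)).astype(np.uint8)*255
m=cv2.resize(m,None,fx=8,fy=8,interpolation=cv2.INTER_CUBIC); m=(cv2.GaussianBlur(m,(9,9),3)>127).astype(np.uint8)
ct,_=cv2.findContours(m,cv2.RETR_EXTERNAL,cv2.CHAIN_APPROX_NONE); k=max(ct,key=cv2.contourArea)
ap=cv2.approxPolyDP(k,18,True)[:,0]/8+[275-.44,165-.44]; print(ap.round(1).tolist())
P=np.array([onz(c,u,v,.061) for u,v in ap]); print(P.round(4)); print("sides",np.linalg.norm(P-np.roll(P,1,0),axis=1).round(4))
d=P-np.roll(P,1,0); print("dir",np.degrees(np.arctan2(d[:,1],d[:,0])).round(1)%60)
# bolt end circle
v=im[165:245,275:375].max(2); 
g=((hsv[165:245,275:375,2]<95)&(hsv[165:245,275:375,1]<110)).astype(np.uint8)
n,l,st,ce=cv2.connectedComponentsWithStats(g)
for s,x in zip(st,ce):
  if s[4]>60: 
    u,w=x+[275,165]; r=np.sqrt(s[4]/np.pi); print(s,(u,w),onz(c,u,w,.0665).round(4), 'diam', (onz(c,u+r,w,.0665)-onz(c,u-r,w,.0665)).round(4))
# plate corners
hs=c["range_z"]; H,W=hs.shape
T=c["T"]; uu,vv=np.meshgrid(np.arange(W),np.arange(H))
d=np.stack([(uu-c["cx"])/c["fx"],-(vv-c["cy"])/c["fy"],-np.ones_like(hs)],-1)*hs[...,None]
X=d@T[:3,:3].T+T[:3,3]
pl=(abs(X[...,2]-.0445)<.003)&(hs>0)&(uu>230)&(uu<395)&(vv>115)&(vv<275)
q=np.argwhere(pl)[:,::-1].astype(np.float32); r=cv2.minAreaRect(q); print(r); print(np.array([onz(c,*b,.0445) for b in cv2.boxPoints(r)]).round(4),onz(c,*r[0],.0445).round(4))
```

```text
[[317.8, 183.4], [297.8, 189.7], [292.6, 215.9], [309.1, 229.4], [331.3, 221.2], [335.4, 201.9], [323.3, 186.7], [316.6, 186.3]]
[[0.5083 0.1951 0.061 ]
 [0.4947 0.1929 0.061 ]
 [0.4882 0.1754 0.061 ]
 [0.4977 0.1642 0.061 ]
 [0.5135 0.1679 0.061 ]
 [0.518  0.181  0.061 ]
 [0.5115 0.1925 0.061 ]
 [0.5072 0.1934 0.061 ]]
sides [0.0021 0.0138 0.0186 0.0147 0.0162 0.0138 0.0132 0.0044]
dir [58.7  9.4  9.8 10.2 13.2 10.9 59.5 48.3]
[   0    0  100   80 7426] (np.float64(324.7471047670347), np.float64(203.82965257204415)) [0.5109 0.1824 0.0665] diam [ 0.0623 -0.0092  0.    ]
[ 27  33  25  25 482] (np.float64(313.89834024896265), np.float64(210.18464730290458)) [0.5033 0.1791 0.0665] diam [ 0.016  -0.0024  0.    ]
[87 67 12 10 78] (np.float64(366.6666666666667), np.float64(235.9102564102564)) [0.5355 0.1562 0.0665] diam [ 0.0066 -0.001   0.    ]
((313.0540466308594, 197.82431030273438), (124.28562927246094, 133.98516845703125), 80.53767395019531)
[[0.4566 0.2242 0.0445]
 [0.5474 0.2257 0.0445]
 [0.5534 0.1343 0.0445]
 [0.4521 0.1307 0.0445]] [0.5029 0.1813 0.0445]
```

Brass nut: about 26.2 mm across flats in the image, and its top stands 18 mm above the plate, which suggests 27 mm. Trying it with the socket will settle that.

What could be taken for the 27 mm socket (top view pixels):
- dark (351,201): smallest
- dark (370,201): middle
- dark (394,208): largest, so this is my choice
- orange (340,173) and green (337,236): look-alikes, ruled out

I'll check it in a close view next.

Request:
jog_arm(
  deltas=[
    [[0, 0, 0], [0.43, -0.018, 0.061], 1],
    [[0, 0, 0], [0.43, -0.018, 0.061], 1],
    [[0, 0, 0], [0.43, -0.018, 0.061], 1],
    [[0, 0, 0], [0.43, -0.018, 0.061], 1],
    [[0, 0, 0], [0.43, -0.018, 0.061], 1],
    [[0, 0, 0], [0.43, -0.018, 0.061], 1],
    [[0, 0, 0], [0.43, -0.018, 0.061], 1],
    [[0, 0, 0], [0.43, -0.018, 0.061], 1],
    [[0, 0, 0], [0.43, -0.018, 0.061], 1],
    [[0, 0, 0], [0.43, -0.018, 0.061], 1],
  ],
)

```text
time: 2.2
eef_pos: [0.5023, -0.2399, 0.1473]
tcp_rot: [-0.464, 0.535, -0.534, 0.462]
contact_force: [0.2, 0.8, 0.2]
opening: 0.997
```

Request:
jog_arm(
  deltas=[
    [[0, 0, 0], [0, 0, 0], 1],
    [[0, 0, 0], [0, 0, 0], 1],
  ],
)

```text
time: 2.37
eef_pos: [0.5027, -0.2407, 0.1478]
tcp_rot: [0.463, -0.535, 0.535, -0.462]
contact_force: [-0.3, 1.2, 0.3]
opening: 1.002
```

Run:
```python
from h import *
go([0.502,-0.26,0.146],-8.4)
c=cam("wrist"); np.savez("w2.npz",**c); cv2.imwrite("pics/w2.png",c["pixels"])
```

```text
t 2.37 pos [ 0.5027 -0.2407  0.1478] yaw -8.33 F [-0.3  1.2  0.3] open 1.002
  turn [0.0008, 0.0012, 0.0015] shift [0.0192, 0.0019, 0.0021]
```

View pics/w2.png

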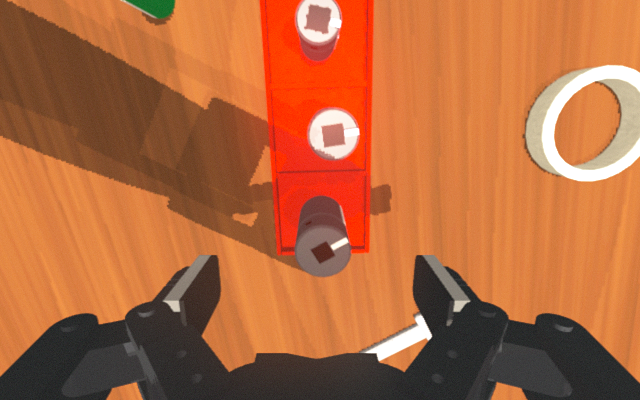

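The close view shows the tray with the 17 at (318,20), the 22 at (333,134) and the largest at (323,250). Its stripe points to the upper right at (340,243).

Request:
jog_arm(
  deltas=[
    [[0, 0, 0], [0.022, 0, 0.003], 1],
    [[0, 0, 0], [0.022, 0, 0.003], 1],
    [[0, 0, 0], [0.022, 0, 0.003], 1],
  ],
)

```text
time: 2.67
eef_pos: [0.5026, -0.2595, 0.1472]
tcp_rot: [-0.464, 0.535, -0.534, 0.463]
contact_force: [-0.0, 0.7, 0.5]
opening: 1.0
```

Run:
```python
from h import *
go([0.502,-0.26,0.146],-8.4)
c=cam("wrist"); np.savez("w3.npz",**c); im=c["pixels"]
cv2.imwrite("pics/w3z.png",cv2.resize(im[60:280,250:400],None,fx=3.6/1.3,fy=3.6/1.3,interpolation=cv2.INTER_CUBIC))
cv2.imwrite("pics/w3zz.png",cv2.resize(im[180:270,270:380],None,fx=6,fy=6,interpolation=cv2.INTER_CUBIC))
rz=c["range_z"]; T=c["T"]; H,W=rz.shape; uu,vv=np.meshgrid(np.arange(W),np.arange(H))
d=np.stack([(uu-c["cx"])/c["fx"],-(vv-c["cy"])/c["fy"],-np.ones_like(rz)],-1)*rz[...,None]
X=d@T[:3,:3].T+T[:3,3]
m=((X[...,2]>.076)&(X[...,2]<.09)&(uu>270)&(uu<380)&(rz>0)).astype(np.uint8)
n,l,st,ce=cv2.connectedComponentsWithStats(m)
for i in range(1,n):
    if st[i,4]>150:
        z=np.median(X[l==i][:,2]); k=max(cv2.findContours((l==i).astype(np.uint8),cv2.RETR_EXTERNAL,cv2.CHAIN_APPROX_NONE)[0],key=cv2.contourArea)
        P=np.array([onz(c,*q,z)[:2] for q in k[:,0].astype(float)]).astype(np.float32)
        print(st[i],ce[i].round(1),"z",z.round(4),cv2.minEnclosingCircle(P), cv2.fitEllipse(P))
```

```text
t 2.67 pos [ 0.5026 -0.2595  0.1472] yaw -8.14 F [-0.   0.7  0.5] open 1.0
  turn [0.0023, 0.0045, -0.0002] shift [0.0006, 0.0012, -0.0005]
[296   0  39  12 328] [315.    4.4] z 0.0798 ((0.5197646617889404, -0.1324213594198227), 0.010787218809127808) ((0.5193164348602295, -0.13468757271766663), (0.005849863402545452, 0.02204226329922676), 82.08345794677734)
[ 304   77   53   56 2338] [330.1 104. ] z 0.0804 ((0.5207449793815613, -0.18965628743171692), 0.016472747549414635) ((0.5207741260528564, -0.1896355003118515), (0.032033685594797134, 0.032099902629852295), 164.61962890625)
[ 291  199   58   56 2564] [319.4 226.4] z 0.0804 ((0.5030909180641174, -0.2674027979373932), 0.020300282165408134) ((0.503210186958313, -0.2675158679485321), (0.03895612433552742, 0.03978803753852844), 173.5756072998047)
```

View pics/w3zz.png

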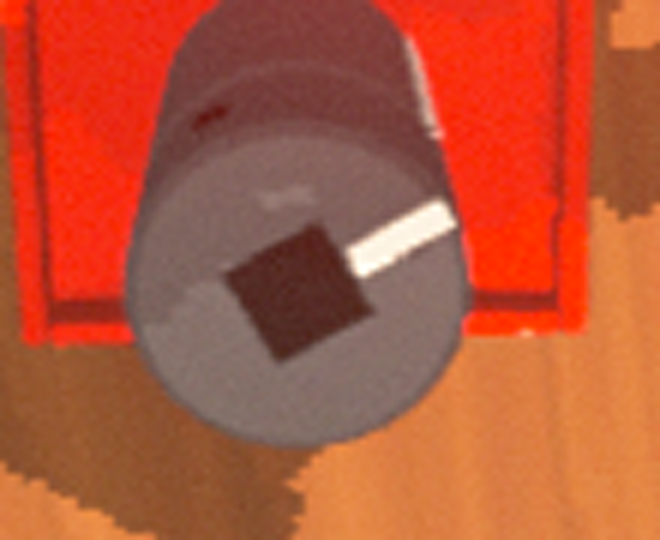

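```bash
cat >> h.py <<'E'
def stripe(c,cen,z,r):
    """stripe yaw (deg) on socket top at centre cen (xy), camera-plane height z, radius r"""
    im=c["pixels"]; u0,v0=proj(c,[cen[0],cen[1],z])
    pts=[]
    for v in range(int(v0)-45,int(v0)+46):
        for u in range(int(u0)-45,int(u0)+46):
            if 0<=u<640 and 0<=v<400 and im[v,u].min()>175:
                p=onz(c,u,v,z)[:2]; rr=np.hypot(*(p-cen))
                if .35*r<rr<.92*r: pts.append(p)
    pts=np.array(pts); q=pts.mean(0)-cen
    ev=np.linalg.svd(pts-pts.mean(0))[2][0]
    print("stripe n",len(pts),"yaw from centre",np.degrees(np.arctan2(q[1],q[0])).round(2),"axis",np.degrees(np.arctan2(ev[1],ev[0])).round(2))
E
python3 - <<'E'
from h import *
c=dict(np.load("w3.npz")); stripe(c,np.array([.5032,-.2675]),.0804,.02)
go([0.503,-0.267,0.040],-8.4)
E
```

```text
stripe n 85 yaw from centre 18.79 axis -156.9
t 2.72 pos [ 0.5025 -0.2593  0.1471] yaw -8.12 F [ 0.1  0.5 -0.7] open 0.997
  turn [0.0024, 0.0048, -0.0002] shift [0.0076, 0.1071, 0.0018]
```

```bash
cat >> h.py <<'E'
def dirs(c,pairs,z):
    for a,b in pairs:
        d=onz(c,*b,z)-onz(c,*a,z); print(a,b,np.degrees(np.arctan2(d[1],d[0])).round(2),(np.hypot(d[0],d[1])*1000).round(2))
E
python3 - <<'E'
from h import *
c=dict(np.load("w3.npz")); f=lambda x,y:(270-.42+x/6,180-.42+y/6)
A,B,C,D=f(225,273),f(320,223),f(373,312),f(278,362)
dirs(c,[(A,B),(D,C),(B,C),(A,D),(f(358,263),f(445,213)),(f(345,247),f(440,200)),(f(363,277),f(456,226))],.0804)
m=f((225+320+373+278)/4,(273+223+312+362)/4); print(onz(c,*m,.0804).round(4))
E
```

```text
(307.08, 225.08) (322.9133333333333, 216.74666666666667) 21.01 12.22
(315.9133333333333, 239.91333333333336) (331.74666666666667, 231.58) 21.45 12.38
(322.9133333333333, 216.74666666666667) (331.74666666666667, 231.58) -68.53 12.26
(307.08, 225.08) (315.9133333333333, 239.91333333333336) -69.31 12.35
(329.24666666666667, 223.41333333333336) (343.74666666666667, 215.08) 23.45 11.32
(327.08, 220.74666666666667) (342.9133333333333, 212.91333333333336) 19.65 11.91
(330.08, 225.74666666666667) (345.58, 217.24666666666667) 22.32 11.98
[ 0.5031 -0.2684  0.0804]
```

Request:
jog_arm(
  deltas=[
    [[0, 0, 0], [0.0086, 0.02, 0.002], 1],
    [[0, 0, 0], [0.0086, 0.06, 0.002], 1],
    [[0, 0, 0], [0.0086, 0.09, 0.002], 1],
    [[0.002, 0, 0], [0.0086, 0.107, 0.002], 1],
    [[0.002, 0, 0], [0.0086, 0.107, 0.002], 1],
    [[0.002, 0, 0], [0.0086, 0.107, 0.002], 1],
  ],
)

```text
time: 3.22
eef_pos: [0.5025, -0.266, 0.0392]
tcp_rot: [-0.464, 0.535, -0.533, 0.464]
contact_force: [0.6, -0.5, 0.6]
opening: 0.998
```

Run:
```python
from h import *
go([0.503,-0.268,0.040],-8.1)
c=cam("wrist"); cv2.imwrite("pics/w4.png",c["pixels"])
```

```text
t 3.22 pos [ 0.5025 -0.266   0.0392] yaw -8.04 F [ 0.6 -0.5  0.6] open 0.998
  turn [0.003, 0.0011, -0.0019] shift [0.0019, -0.0008, 0.0007]
```

View pics/w4.png

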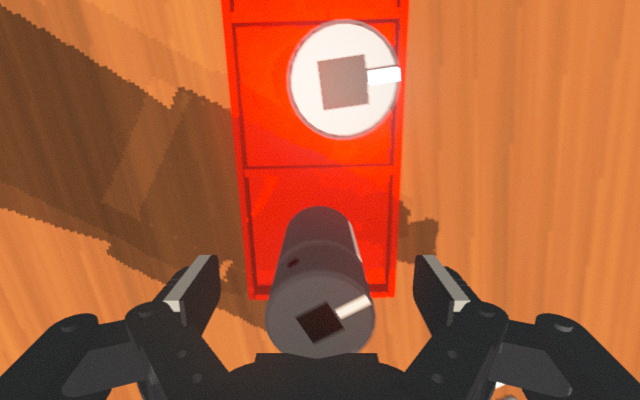

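The largest socket (centre about (321,312)) stands midway between the pads at columns 190 and 445. I'll close on it.

Request:
jog_arm(
  deltas=[
    [[0, 0, 0], [0.002, 0, 0.001], 0.6],
    [[0, 0, 0], [0.002, 0, 0.001], 0.3],
    [[0, 0, 0], [0.002, 0, 0.001], 0.0],
    [[0, 0, 0], [0.002, 0, 0.001], 0.0],
    [[0, 0, 0], [0.002, 0, 0.001], 0.0],
    [[0, 0, 0], [0.002, 0, 0.001], 0.0],
    [[0, 0, 0], [0.002, 0, 0.001], 0.0],
    [[0, 0, 0], [0.002, 0, 0.001], 0.0],
  ],
  force=80,
)

```text
time: 3.93
eef_pos: [0.505, -0.2698, 0.0425]
tcp_rot: [0.463, -0.533, 0.534, -0.464]
contact_force: [-2.0, 1.7, 5.7]
opening: 0.45
```

Run:
```python
from h import *
go([0.503,-0.268,0.040],-8.1)
c=cam("wrist"); cv2.imwrite("pics/w5.png",c["pixels"])
```

```text
t 3.93 pos [ 0.505  -0.2698  0.0425] yaw -8.06 F [-2.   1.7  5.7] open 0.45
  turn [-0.0014, 0.0007, 0.0006] shift [-0.0015, 0.0025, -0.0022]
```

View pics/w5.png

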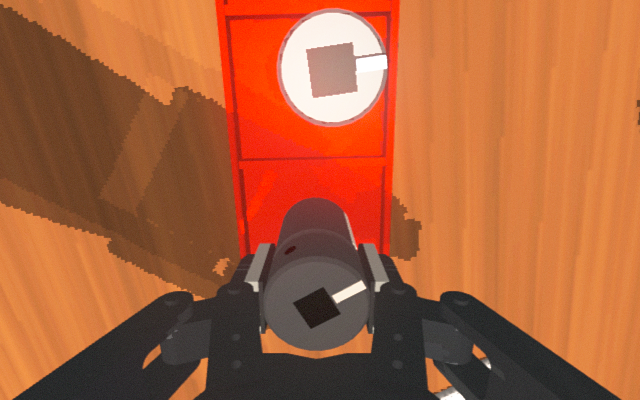

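Opening reads 0.45, about 38 mm, so the 40 mm socket is between the pads at (316,300). I'll lift it and measure it in the hand.

Request:
jog_arm(
  deltas=[
    [[0, 0, 0], [0, -0.03, 0], 0.0],
    [[0, 0, 0], [0, -0.07, 0], 0.0],
    [[0, 0, 0], [0, -0.11, 0], 0.0],
    [[0, 0, 0], [0, -0.12, 0], 0.0],
    [[0, 0, 0], [0, -0.12, 0], 0.0],
    [[0, 0, 0], [0, -0.12, 0], 0.0],
  ],
)

```text
time: 4.48
eef_pos: [0.5041, -0.2693, 0.1612]
tcp_rot: [0.464, -0.534, 0.534, -0.464]
contact_force: [-0.7, 0.1, -2.9]
opening: 0.45
```

Run:
```python
from h import *
go([0.503,0.179,0.16],-19)
c=cam("wrist"); np.savez("w6.npz",**c); im=c["pixels"]; cv2.imwrite("pics/w6.png",im)
cv2.imwrite("pics/w6z.png",cv2.resize(im[190:380,240:400],None,fx=4,fy=3.0*4/3,interpolation=cv2.INTER_CUBIC)[:600])
c=cam("scene"); cv2.imwrite("pics/s6.png",cv2.resize(c["pixels"][80:320,180:500],None,fx=2.4,fy=2.4))
```

```text
t 4.48 pos [ 0.5041 -0.2693  0.1612] yaw -8.07 F [-0.7  0.1 -2.9] open 0.45
  turn [-0.0002, 0.1908, -0.0002] shift [-0.4437, 0.0013, -0.064]
```

View pics/w6z.png

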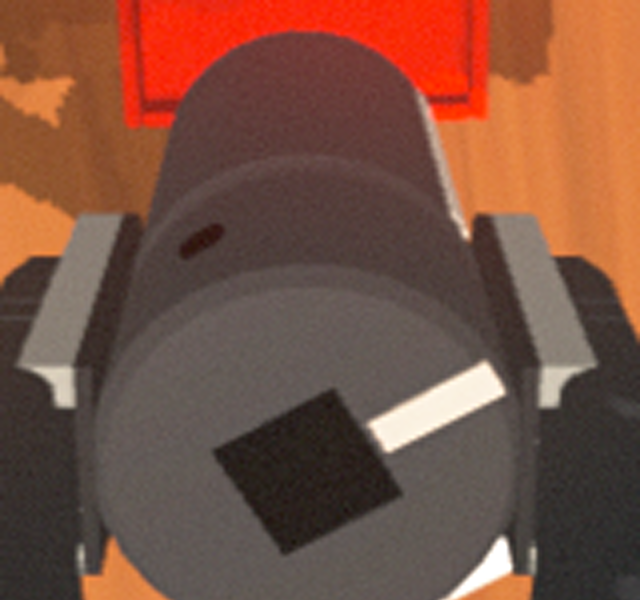

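View pics/s6.png

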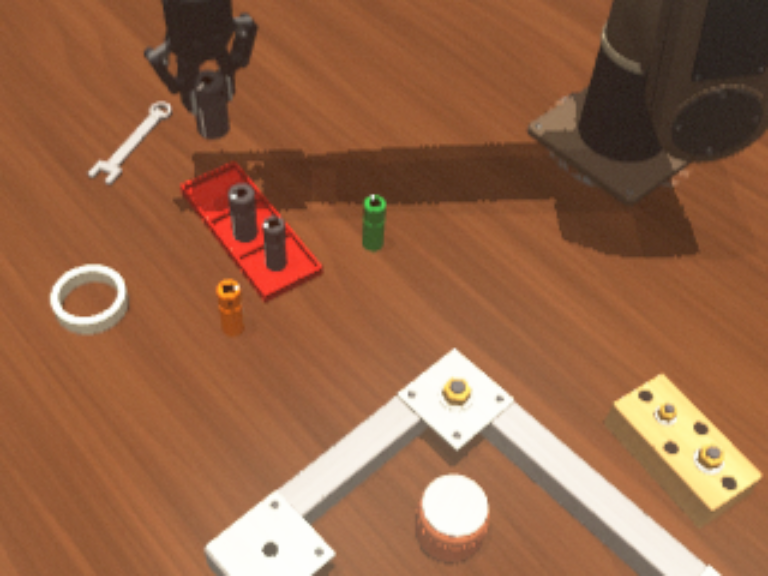

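The crop shows the socket upright in the pads, drive square centred near (307,470) and stripe up to the right. The scene view shows it clear of the tray, with the 17 and 22 still standing.

Run:
```python
from h import *
c=dict(np.load("w6.npz")); f=lambda x,y:(240-.38+x/4,190-.38+y/4)
for q in [f(180,400),f(250,340),f(430,480)]: print(pt(c,*q).round(4))
z=pt(c,*f(250,340))[2]
A,B,C,D=f(213,452),f(334,390),f(402,493),f(287,553)
dirs(c,[(A,B),(D,C),(B,C),(A,D),(f(378,438),f(495,378))],z)
m=np.mean([onz(c,*q,z) for q in (A,B,C,D)],0); print(m.round(4))
# circle from edges: top face front rim points in crop
```

```text
[ 0.4941 -0.2585  0.2003]
[ 0.5008 -0.2546  0.1985]
[ 0.5149 -0.2705  0.1993]
(292.87, 302.62) (323.12, 287.12) 22.0 12.64
(311.37, 327.87) (340.12, 312.87) 23.31 12.38
(323.12, 287.12) (340.12, 312.87) -67.54 12.38
(292.87, 302.62) (311.37, 327.87) -66.35 12.67
(334.12, 299.12) (363.37, 284.12) 22.45 12.0
[ 0.5041 -0.2687  0.1985]
```

Request:
jog_arm(
  deltas=[
    [[0, 0.206, 0], [-0.443, 0.001, -0.064], 0],
    [[0, 0.206, 0], [-0.443, 0.001, -0.064], 0],
    [[0, 0.206, 0], [-0.443, 0.001, -0.064], 0],
    [[0, 0.206, 0], [-0.443, 0.001, -0.064], 0],
    [[0, 0.206, 0], [-0.443, 0.001, -0.064], 0],
    [[0, 0.206, 0], [-0.443, 0.001, -0.064], 0],
    [[0, 0.206, 0], [-0.443, 0.001, -0.064], 0],
    [[0, 0.206, 0], [-0.443, 0.001, -0.064], 0],
    [[0, 0.206, 0], [-0.443, 0.001, -0.064], 0],
    [[0, 0.206, 0], [-0.443, 0.001, -0.064], 0],
  ],
)

```text
time: 5.42
eef_pos: [0.4996, 0.1483, 0.1561]
tcp_rot: [-0.408, 0.581, -0.576, 0.404]
contact_force: [0.3, -0.3, -3.5]
opening: 0.451
```

Run:
```python
from h import *
go([0.5033,0.1785,0.12],-19.9)
```

```text
t 5.42 pos [0.4996 0.1483 0.1561] yaw -19.88 F [ 0.3 -0.3 -3.5] open 0.451
  turn [0.0098, 0.0004, 0.0006] shift [-0.0297, 0.0361, -0.0064]
```

Request:
jog_arm(
  deltas=[
    [[0.0098, 0, 0], [-0.03, 0.0, -0.0065], 0],
    [[0.0098, 0, 0], [-0.03, 0.02, -0.0065], 0],
    [[0.0098, 0, 0], [-0.03, 0.036, -0.0065], 0],
    [[0.0098, 0, 0], [-0.03, 0.036, -0.0065], 0],
    [[0.0098, 0, 0], [-0.03, 0.036, -0.0065], 0],
  ],
)

```text
time: 5.83
eef_pos: [0.5007, 0.1785, 0.1165]
tcp_rot: [-0.409, 0.58, -0.578, 0.404]
contact_force: [0.7, -1.1, -2.3]
opening: 0.448
```

Run:
```python
from h import *
go([0.5033,0.1785,0.11],-19.9)
c=cam("scene"); cv2.imwrite("pics/s7.png",cv2.resize(c["pixels"][170:290,290:450],None,fx=4.5,fy=4.5,interpolation=cv2.INTER_CUBIC)); np.savez("s7.npz",**c)
c=cam("wrist"); cv2.imwrite("pics/w7.png",c["pixels"]); np.savez("w7.npz",**c)
```

```text
t 5.83 pos [0.5007 0.1785 0.1165] yaw -19.86 F [ 0.7 -1.1 -2.3] open 0.448
  turn [0.0068, 0.0007, 0.0044] shift [-0.0009, 0.0065, 0.0025]
```

View pics/s7.png

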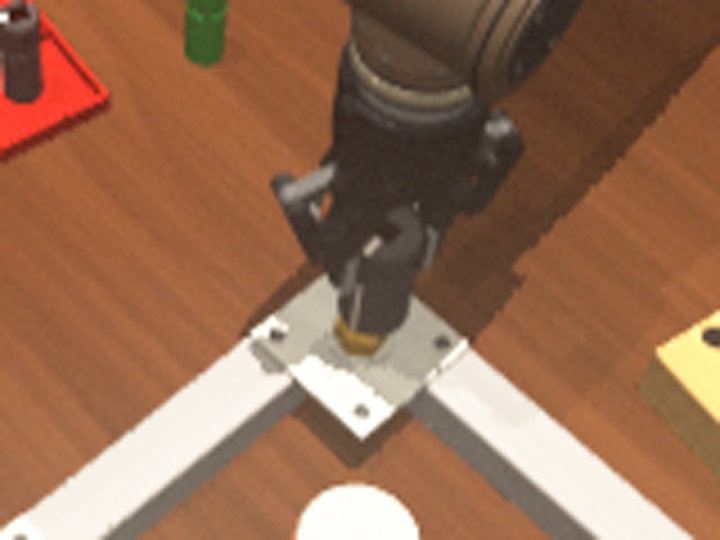

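View pics/w7.png

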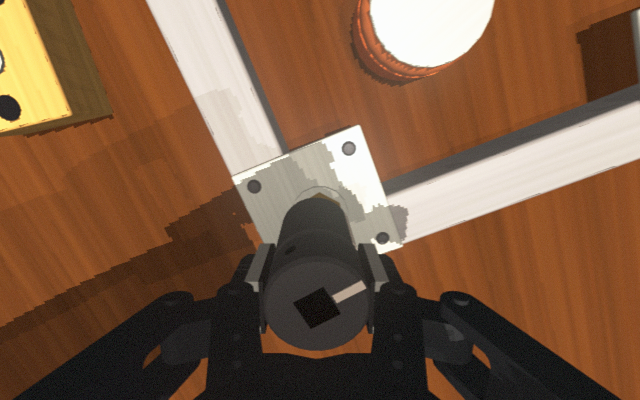

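The scene crop shows the socket just above the brass nut at (358,338), slightly towards the robot. The wrist view shows the nut's corner peeking out above the socket at (318,195). I'll correct x by 2.5 mm and lower.

Request:
jog_arm(
  deltas=[
    [[0.007, 0, 0.004], [-0.001, 0.0, 0.0035], 0],
    [[0.007, 0, 0.004], [-0.001, 0.0, 0.0035], 0],
    [[0.007, 0, 0.004], [-0.001, 0.004, 0.0035], 0],
    [[0.007, 0, 0.004], [-0.001, 0.008, 0.0035], 0],
    [[0.007, 0, 0.004], [-0.001, 0.012, 0.0035], 0],
    [[0.007, 0, 0.004], [-0.001, 0.015, 0.0035], 0],
    [[0.007, 0, 0.004], [-0.001, 0.017, 0.0035], 0],
  ],
)

```text
time: 6.52
eef_pos: [0.5065, 0.1782, 0.1024]
tcp_rot: [0.404, -0.578, 0.58, -0.408]
contact_force: [-2.8, 0.2, 5.0]
opening: 0.452
```

Run:
```python
from h import *
go([0.5033,0.1785,0.087],-19.9)
```

```text
t 6.52 pos [0.5065 0.1782 0.1024] yaw -19.92 F [-2.8  0.2  5. ] open 0.452
  turn [-0.005, -0.0003, -0.0024] shift [0.0008, 0.0154, -0.0032]
```

Request:
jog_arm(
  deltas=[
    [[-0.005, 0, -0.002], [0.001, -0.004, -0.003], 0],
    [[-0.005, 0, -0.002], [0.001, -0.004, -0.003], 0],
    [[-0.005, 0, -0.002], [0.001, -0.004, -0.003], 0],
  ],
)

```text
time: 6.77
eef_pos: [0.5034, 0.1783, 0.1066]
tcp_rot: [0.406, -0.579, 0.579, -0.406]
contact_force: [0.1, -0.3, -2.6]
opening: 0.452
```

Run:
```python
from h import *
go([0.5033,0.1785,0.087],-19.9)
c=cam("wrist")
go([0.5033,0.1785,0.087],-19.9)
```

```text
t 6.77 pos [0.5034 0.1783 0.1066] yaw -19.91 F [ 0.1 -0.3 -2.6] open 0.452
  turn [-0.0006, -0.0003, -0.0007] shift [-0.0001, 0.0196, -0.0002]
t 6.82 pos [0.5034 0.1783 0.1065] yaw -19.92 F [ 0.3 -0.3 -4.5] open 0.449
  turn [-0.0004, -0.0003, -0.0007] shift [-0.0001, 0.0195, -0.0001]
```

Request:
jog_arm(
  deltas=[
    [[0, 0, 0], [0, 0.003, 0], 0],
    [[0, 0, 0], [0, 0.006, 0], 0],
    [[0, 0, 0], [0, 0.009, 0], 0],
    [[0, 0, 0], [0, 0.011, 0], 0],
    [[0, 0, 0], [0, 0.011, 0], 0],
  ],
)

```text
time: 7.23
eef_pos: [0.5035, 0.1775, 0.0948]
tcp_rot: [0.406, -0.578, 0.579, -0.406]
contact_force: [1.7, -4.3, -4.7]
opening: 0.447
```

Run:
```python
from h import *
print(np.round(ctrl.get_state()["wrist_torque"],2))
go([0.5033,0.1785,0.087],-19.9)
```

```text
[-0.81 -0.34  0.07]
t 7.23 pos [0.5035 0.1775 0.0948] yaw -19.89 F [ 1.7 -4.3 -4.7] open 0.447
  turn [-0.0011, 0.0002, 0.0009] shift [-0.0009, 0.0078, -0.0005]
```

Request:
jog_arm(
  deltas=[
    [[0, 0, 0], [0.001, 0.003, 0], 0],
    [[0, 0, 0], [0.001, 0.006, 0], 0],
    [[0, 0, 0], [0.001, 0.009, 0], 0],
    [[0, 0, 0], [0.001, 0.011, 0], 0],
    [[0, 0, 0], [0.001, 0.011, 0], 0],
    [[0, 0, 0], [0.001, 0.011, 0], 0],
  ],
)

```text
time: 7.73
eef_pos: [0.5035, 0.1771, 0.0869]
tcp_rot: [0.407, -0.579, 0.579, -0.406]
contact_force: [-6.0, -2.1, 14.2]
opening: 0.453
```

Run:
```python
from h import *
print(np.round(ctrl.get_state()["wrist_torque"],2))
go([0.5033,0.1785,0.087],-19.9)
c=cam("scene"); cv2.imwrite("pics/s8.png",cv2.resize(c["pixels"][190:270,310:430],None,fx=6,fy=6,interpolation=cv2.INTER_CUBIC))
```

```text
[-0.4   1.12 -0.03]
t 7.73 pos [0.5035 0.1771 0.0869] yaw -19.88 F [-6.  -2.1 14.2] open 0.453
  turn [0.0003, 0.0003, 0.001] shift [-0.0013, -0.0001, -0.0006]
```

View pics/s8.png

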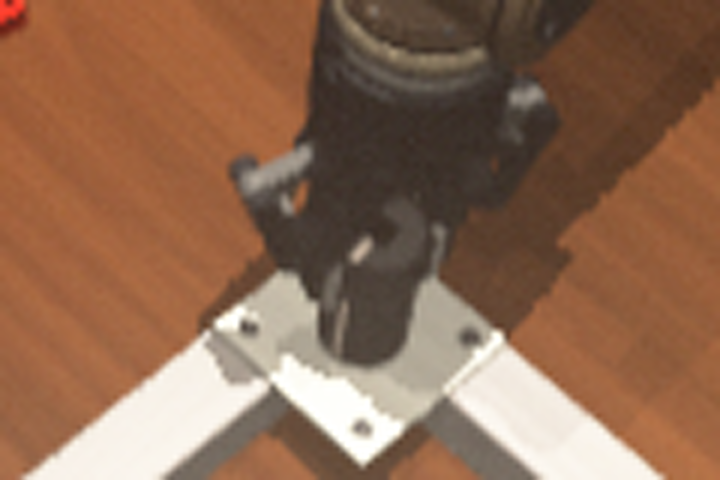

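The socket stopped at TCP z 0.0869, which is the predicted home height, with 14 N. The scene crop shows it standing flush on the plate at (362,350). Next I'll shift it sideways both ways to see whether it is loose (over 5 mm) or fits (about 1.4 mm).

Request:
jog_arm(
  deltas=[
    [[0, 0, 0], [0.002, -0.001, 0], 0],
    [[0, 0, 0], [0.004, -0.001, 0], 0],
    [[0, 0, 0], [0.004, -0.001, 0], 0],
    [[0, 0, 0], [0.004, -0.001, 0], 0],
  ],
)

```text
time: 8.12
eef_pos: [0.5034, 0.1754, 0.0889]
tcp_rot: [-0.404, 0.58, -0.579, 0.408]
contact_force: [1.8, 5.6, -0.9]
opening: 0.451
```

Request:
jog_arm(
  deltas=[
    [[0, 0, 0], [-0.002, 0, 0], 0],
    [[0, 0, 0], [-0.005, 0, 0], 0],
    [[0, 0, 0], [-0.007, 0, 0], 0],
    [[0, 0, 0], [-0.007, 0, 0], 0],
    [[0, 0, 0], [-0.007, 0, 0], 0],
  ],
)

```text
time: 8.53
eef_pos: [0.5043, 0.1783, 0.0881]
tcp_rot: [0.408, -0.577, 0.579, -0.405]
contact_force: [-2.5, -10.8, 2.1]
opening: 0.45
```

Travel between stops was only 2.9 mm, 5.6 N one way and 10.8 N the other, including arm flex, against 8.7 mm commanded. So the socket fits and isn't loose. I'll centre it and press it home.

Run:
```python
from h import *
go([0.5035,0.1769,0.085],-19.9)
```

```text
t 8.53 pos [0.5043 0.1783 0.0881] yaw -19.78 F [ -2.5 -10.8   2.1] open 0.45
  turn [0.0003, 0.0021, 0.0055] shift [0.0016, 0.0031, -0.0003]
```

Request:
jog_arm(
  deltas=[
    [[0, 0, 0.005], [0.0016, 0, 0], 0],
    [[0, 0, 0.005], [0.0016, 0.001, 0], 0],
    [[0, 0, 0.005], [0.0016, 0.003, 0], 0],
    [[0, 0, 0.005], [0.0016, 0.003, 0], 0],
    [[0, 0, 0.005], [0.0016, 0.003, 0], 0],
  ],
)

```text
time: 8.95
eef_pos: [0.5038, 0.1765, 0.087]
tcp_rot: [0.408, -0.578, 0.578, -0.406]
contact_force: [-6.3, -3.2, 10.3]
opening: 0.452
```

Run:
```python
from h import *
go([0.5035,0.1769,0.085],-19.9)
print(R.from_quat(ctrl.get_state()["tcp_rot"]).as_matrix()[:,1].round(4))
```

```text
t 8.95 pos [0.5038 0.1765 0.087 ] yaw -19.74 F [-6.3 -3.2 10.3] open 0.452
  turn [0.0013, 0.0028, 0.0025] shift [-0.0003, 0.002, -0.0004]
[-0.0021 -0.0019 -1.    ]
```

Request:
jog_arm(
  deltas=[
    [[0.001, 0.002, 0.002], [0, 0.002, -0.001], 0],
    [[0.001, 0.002, 0.002], [0, 0.003, -0.001], 0],
    [[0.001, 0.002, 0.002], [0, 0.004, -0.001], 0],
    [[0.001, 0.002, 0.002], [0, 0.004, -0.001], 0],
    [[0.001, 0.002, 0.002], [0, 0.004, -0.001], 0],
  ],
)

```text
time: 9.37
eef_pos: [0.5038, 0.1766, 0.0869]
tcp_rot: [0.407, -0.578, 0.579, -0.406]
contact_force: [-8.6, -4.2, 17.8]
opening: 0.454
```

Run:
```python
from h import *
go([0.5035,0.1769,0.085],-19.9)
print(R.from_quat(ctrl.get_state()["tcp_rot"]).as_matrix()[:,1].round(4))
c=cam("scene"); im=c["pixels"]; cv2.imwrite("pics/s9.png",cv2.resize(im[90:330,190:510],None,fx=2.4,fy=2.4,interpolation=cv2.INTER_CUBIC))
c=cam("wrist"); np.savez("w9.npz",**c); cv2.imwrite("pics/w9.png",c["pixels"])
rz=c["range_z"]; 
for u,v in [(300,285),(330,275),(316,345)]: print(pt(c,u,v).round(4))
print(pt(c,360,180).round(4))
go([0.5035,0.1769,0.085],-19.9)
```

```text
t 9.37 pos [0.5038 0.1766 0.0869] yaw -19.79 F [-8.6 -4.2 17.8] open 0.454
  turn [-0.0002, 0.0019, 0.0024] shift [-0.0002, 0.0019, -0.0004]
[-6.0e-04 -2.3e-03 -1.0e+00]
[0.5016 0.1888 0.1255]
[0.5127 0.1885 0.1248]
[0.498  0.1623 0.1246]
[0.5372 0.1967 0.045 ]
t 9.47 pos [0.5037 0.1766 0.0869] yaw -19.79 F [-7.8 -3.9 17.8] open 0.452
  turn [-0.0002, 0.0019, 0.0024] shift [-0.0002, 0.0019, -0.0003]
```

View pics/s9.png

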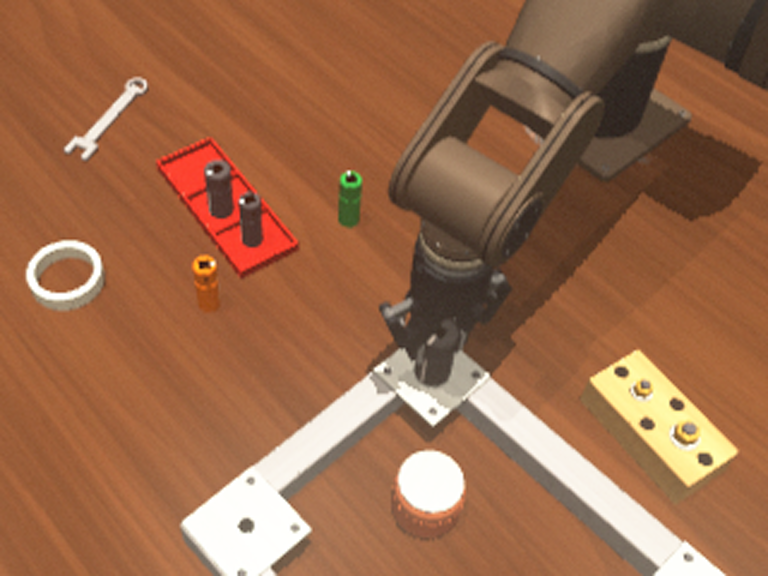

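View pics/w9.png

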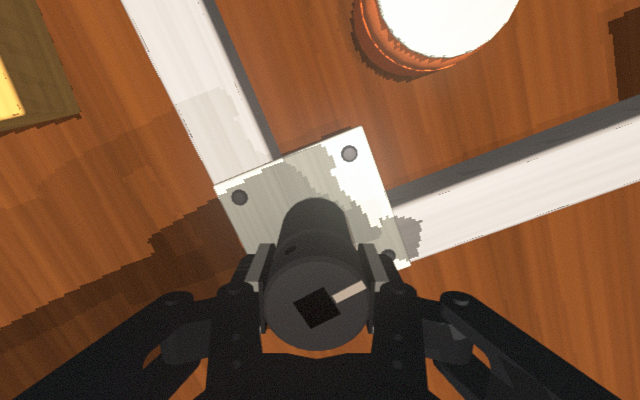

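The socket top reads 0.125 m against the plate's 0.045 m in the same view. That is 80 mm, and fully home is 80.5 mm. The socket is upright at (435,350) in the scene crop, with the 17 and 22 still in the tray. The tin, tape and spanner haven't moved, and the two spares on the block look like the smaller sizes.

```bash
python3 -c "
from h import *
print(ctrl.sign_off())"
```

```text
the job is handed in; nothing more can be done
None
```

The 27 mm socket is upright and fully home on the corner-plate nut, still held at 80 N grip. I handed the job in at about 9.5 s.

- **Choosing the socket:** the nut looked like 27 mm in the wrist view (about 26 mm across flats, top about 18 mm above the plate), so I tried the 27 mm socket first. It fitted, so I never tried the other two and they stayed in their tray compartments.
- **First attempt at the nut:** the first lowering stopped on the nut's top, about 3 mm off in x because the arm overshot. I backed off, corrected it, and the socket then went down.
- **Fully home:** it stopped at the predicted height, and its top read 80 mm above the plate (80.5 mm expected). The last downward push was about 18 N.
- **Fit:** a sideways test moved it 2.9 mm between stops, arm flex included. That is more than the 1.4 mm nominal play but well under the 5 mm of a loose socket.
- **Other checks:** a side force of about 9 N remained at the end. The tool was upright to about 0.1 degree. The tin, tape and spanner looked unmoved in the last scene picture.

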